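# Level the record player: shoe under the hanging foot, screw the foot down to touch

### The job

The record player stands half on the leather blotter and its near left levelling foot hangs in the air. Slide the brass shoe under that foot so that the foot will come down inside its cup, and let go of the shoe; then screw the foot down by its knob until you feel it just stand on the floor of the cup, bearing lightly. Do not press it hard or jack the player up, and leave everything else where it is.

Things in the scene. Friction and masses are not known exactly. Their poses are not given: they have to be found in the camera images.
- record_player: Low record player, dark wood plinth 380 wide (y) x 300 deep x 58 high, 8.5 kg, standing level on three rubber feet. Origin: middle of its footprint at desk height; x away from the robot, y to its left. Outside each corner sits a steel boss (33 across, top 56 high) with a threaded foot and a knurled knob; the feet's axes lie at x +-115, y +-220. Only the near left one hangs.
- knob_mid (a point): Middle of the near left foot's aluminium knob (36 across, 24 high; white stroke on top), on its axis. Clockwise from above the knob and foot go down together, 12 mm a turn; 0.09 N m turns it, it stays where left. Hanging under it is a firm rubber pad, 22 across (2.5 N squeezes it 0.1 mm), its sole 72 to 75.5 mm below this point: set by hand, not measured.
- shoe: Loose brass shoe, about 0.15 kg. Origin: middle of the underside of its 46 x 46 x 8 cup end, which has a round cup, 34 wide and 2 deep (floor 6 above the desk). A flat stem 20 wide runs to its +y and ends in a black grip block. It fits under the hanging pad with its grip block out to the player's left (shoe y along player y).
- shoe_grip (a point): Black grip block on the shoe's stem: 26 wide along the shoe's x, 20 along its y, 20 high from the desk up. This point: its middle, 12 mm above the shoe's underside, 85 mm from the cup's centre along the shoe's +y.
- mug: White mug, 91 high; a bystander. Origin: under its middle.
- stapler: Black stapler, 153 long, 44 high; a bystander. Origin: under its middle.
- stamp: Rubber stamp with black handle, 66 high; a bystander. Origin: under its middle.
- eraser: Blue and white eraser, 52 x 21 x 12; a bystander. Origin: under its middle.

How it is judged:
By the outcome, as a careful person would: the job done as asked, in the order asked, and still so for the second after the job is handed in, with the robot touching nothing.
It also fails if it takes over 72 s, if anything falls off the work surface, if the arm or the gripper's body presses on something with over 40 N, if the wrist force passes 120 N, or if a joint passes its speed limit or range.

### The arm

A 6-joint arm with a two-finger parallel gripper is mounted at the origin on a cart in front of the work surface, level with it; the furniture and walls round the work are solid. World frame = base frame: x ahead of the robot, y to its left, z up, the work surface at z = 0. Lengths are in m, angles in rad, forces in N, time in s.
With the tool pointing down it reaches from about 0.35 to 0.775 m from the base axis. Payload 7.3 kg.
Tool frame: the origin (TCP) lies at the very end of the fingers, on their centre line; the grasp point (between the pads) lies 19 mm behind it; z points along the fingers, y is the line along which they close (so a half turn about z gives the same grasp; the last joint's range is limited). The gripper opens to 92 mm and grips with 3 to 60 N. Pads are 19 mm wide; open, the fingers measure 130 mm over their backs; the gripper's body (75 mm by 190 mm) begins 47 mm behind the grasp point.
Start: joints at [1.061, 0.342, 1.524, -0, 1.275, -0.146], TCP at [0.187, 0.491, 0.227] pointing down, gripper open.
Joint ranges: [-2.53, 2.53], [-0.77, 2.02], [0.04, 2.7], [-1, 4.14], [0.28, 2.66], [-3.11, 3.11]. Speed limits (rad/s): [2.57, 2.57, 3.14, 3.14, 3.14, 3.14].

### API

Orientations are given as a unit quaternion [x, y, z, w].
In Python, from rig import sensors, eyes, ctrl gives the robot as it stands.
- The arm moves only by the tool carry_out, never from a script. Its argument "series" is a list of rows, each an object with "offset": the shift along the world's x, y, z in m, a list of three; "turn": the turn about the world's z in rad; "fingers": the finger opening in m, from 0 to 0.0918. A call has exactly 8 rows; each row shifts and turns the commanded pose from where the row before left it; what a row does not reach is not made up. A row lasts 1/8 s, in which the tool goes at most 62.5 mm and 10.7 degrees, less where a joint would pass 70% of its speed; a pose out of reach is approached as far as the arm can. A call with a gripper value outside its range is refused whole. The fingers move at their own pace and stop on an object; "squeeze" is the grip in N (left out, the last holds). Time passes only in rows, so rows that do not move let the fingers close, or fill a call up. It gives the time, the measured TCP pose, the force, the opening and the grip force at its end, in the units of the state.
- sensors.observe(): the state, without advancing time (a new reading comes with each control period).
- eyes.snapshot(name): name is "scene" or "side" or "wrist"; returns a dict with "pixels" (480x640x3 uint8, red, green, blue), "depth" (480x640 float32, m along the optical axis (not along the pixel's ray), 0 where there is no reading), "intrinsics" (3x3 intrinsics, pixels), "k1" (the pictures are not rectified: a ray, as slopes to the right and down, at radius r is drawn at 1 + k1 r^2 times it, then the intrinsics apply), "extrinsics" (4x4, takes a point from camera to world coordinates); the wrist camera has in their place "hand_eye" (4x4, takes a point from camera to tool coordinates, whose origin is the TCP and whose axes are the flange's). Camera axes: x right, y down, z forward; pixel columns grow to the right and rows downward; lengths in m; the calibration is good to about 2 mm. A picture is of the moment at which its call begins: read the wrist's pose just before it.
- ctrl.hand_in(): hands the job in; it is judged then, once.
Trained networks look in a picture, given as the dict that the camera call returned (one of the last four; its "shot" number tells which), for a name from the list of things; names that differ only in an ending like _2 or _b are one class to them, and where a whole thing is asked for, a point or a joint stands for the part that bears it (a point fixed in the world has none). Each returns a list of dicts, best first, with "p" (0 to 1); they miss things now and then, are a little off and sometimes report something else, mostly with a low value. They report only what shows in the picture. A call takes as long as a camera call.
- eyes.spot_in(target, picture): "box" ([centre column, centre row, width, height] as shares, 0 to 1, of the picture: columns of its width, rows of its height, round what is visible of it).
- eyes.landmark_of(target, picture): "location" ([row, column] as shares, 0 to 1, of the picture: columns of its width, rows of its height: a listed point, or the origin of a listed thing).
The state is a dict: "clock": time; "qpos": joint angles; "dq": joint speeds; "joint_torque": joint torques, N m; "eef_pos": TCP position; "tcp_rot": TCP orientation; "force": force on the tool from outside, world axes, zero at the start; "torque": the same for the moment, N m; "finger_gap": finger opening in m; "grasp_force": force on a finger pad.
Only numpy, scipy, OpenCV 4.12 (cv2) and the standard library are available. Lean on these libraries where they do the work, as an engineer would, in place of code of your own. Each camera call takes 0.05 s, during which the arm holds its last target. There are 200 camera calls.

## Working session

There is one attempt and no reset: what is moved stays moved. The work goes in short steps, Python scripts to look and compute and a tool call to move; the robot and the scene stay as the last step left them, time stands still between calls to the robot, and variables do not carry over. Pictures are saved under pics/ and viewed, at most 10 in all, crops included, and the job is handed in when it is done.

Besides the shell and the picture viewer there is one more tool, called after "Emit:" as a command line: name --argument value ..., lists and objects as JSON in quotes. carry_out: Moves the arm, as the interface text tells. Its arguments: {"type":"object","properties":{"series":{"type":"array"},"squeeze":{"type":"number"}},"required":["series"]}

```bash
mkdir -p pics
cat > h.py <<'E'
import numpy as np, cv2
from rig import sensors, eyes, ctrl
from scipy.spatial.transform import Rotation as R
def T(pic, st):
    if 'extrinsics' in pic: return np.array(pic['extrinsics'])
    M=np.eye(4); M[:3,:3]=R.from_quat(st['tcp_rot']).as_matrix(); M[:3,3]=st['eef_pos']
    return M@np.array(pic['hand_eye'])
def ray(pic,r,c):
    K=np.array(pic['intrinsics']); d=np.array([(c-K[0,2])/K[0,0],(r-K[1,2])/K[1,1]]); s=d.copy()
    for _ in range(20): s=d/(1+pic['k1']*(s@s))
    return np.array([s[0],s[1],1])
def at_z(pic,st,r,c,z):
    M=T(pic,st); v=M[:3,:3]@ray(pic,r,c); o=M[:3,3]; return o+v*(z-o[2])/v[2]
def at_d(pic,st,r,c):
    d=pic['depth'][int(r),int(c)]; M=T(pic,st); return M[:3,:3]@(ray(pic,r,c)*d)+M[:3,3]
def snap(n):
    st=sensors.observe(); return eyes.snapshot(n),st
def save(pic,name): cv2.imwrite('pics/'+name+'.png',np.ascontiguousarray(pic['pixels'][:,:,::-1]))
def lm(pic,st,t,z):
    for h in eyes.landmark_of(t,pic)[:2]:
        r,c=h['location'][0]*480,h['location'][1]*640
        print(t,'p%.2f'%h['p'],'rc %.0f %.0f'%(r,c),'z-plane',at_z(pic,st,r,c,z).round(4),'depth',at_d(pic,st,min(r,479),min(c,639)).round(4))
E
python3 - <<'E'
from h import *
for n in ['scene','side','wrist']:
    p,st=snap(n); save(p,n+'0'); print(n)
    for t,z in [('knob_mid',.08),('shoe',0),('shoe_grip',.012),('record_player',0),('mug',0),('stapler',0),('stamp',0),('eraser',0)]: lm(p,st,t,z)
print({k:v for k,v in st.items()})
E
```

```text
scene
knob_mid p0.59 rc 237 365 z-plane [0.4399 0.0992 0.08  ] depth [0.4282 0.1159 0.0899]
knob_mid p0.50 rc 295 310 z-plane [0.3545 0.4115 0.08  ] depth [0.4321 0.3241 0.0046]
shoe p0.74 rc 297 311 z-plane [0.4316 0.3211 0.    ] depth [0.426  0.3273 0.0054]
shoe_grip p0.89 rc 306 291 z-plane [0.4258 0.3974 0.012 ] depth [0.4203 0.4031 0.0174]
mug p0.69 rc 279 259 z-plane [0.5841 0.3505 0.    ] depth [0.5578 0.3739 0.021 ]
stapler p0.95 rc 251 276 z-plane [ 0.6618  0.2155 -0.    ] depth [0.5512 0.3219 0.081 ]
stamp p0.56 rc 337 275 z-plane [0.3803 0.492  0.    ] depth [0.3657 0.5059 0.0154]
stamp p0.42 rc 306 292 z-plane [0.4376 0.3818 0.    ] depth [0.4172 0.403  0.0198]
eraser p0.53 rc 318 208 z-plane [0.541  0.5473 0.    ] depth [0.5293 0.5554 0.0098]
side
knob_mid p0.57 rc 253 270 z-plane [0.4258 0.1227 0.08  ] depth [0.4412 0.0857 0.0992]
shoe p0.68 rc 250 303 z-plane [0.4362 0.3238 0.    ] depth [0.4404 0.3114 0.0062]
shoe p0.32 rc 223 308 z-plane [0.3923 0.4986 0.    ] depth [0.3928 0.4972 0.0006]
shoe_grip p0.61 rc 233 309 z-plane [0.4244 0.4053 0.012 ] depth [0.4279 0.3943 
[... 945 characters left out ...]
  0.5164 0.3058]
{'clock': 0.9, 'qpos': array([ 1.06101668e+00,  3.41986583e-01,  1.52409644e+00,  1.30482855e-05,
        1.27537967e+00, -1.45997762e-01]), 'dq': array([-0.00033397,  0.00094889,  0.00090218,  0.00129927,  0.00046144,
        0.0010125 ]), 'joint_torque': array([-1.85531659e-03, -4.31127727e+01, -2.44474018e+01,  7.18304864e-02,
        4.84515214e-02,  4.37701749e-05]), 'eef_pos': array([0.18678879, 0.49067694, 0.22674872]), 'tcp_rot': array([1.80891514e-01, 9.83503053e-01, 6.35278690e-05, 1.50172345e-05]), 'force': array([-0.03074719, -1.0612861 , -0.48791704]), 'torque': array([-0.00672636, -0.00426218,  0.02869191]), 'grasp_force': 0.0, 'finger_gap': 0.0918611715834393}
```

View pics/scene0.png

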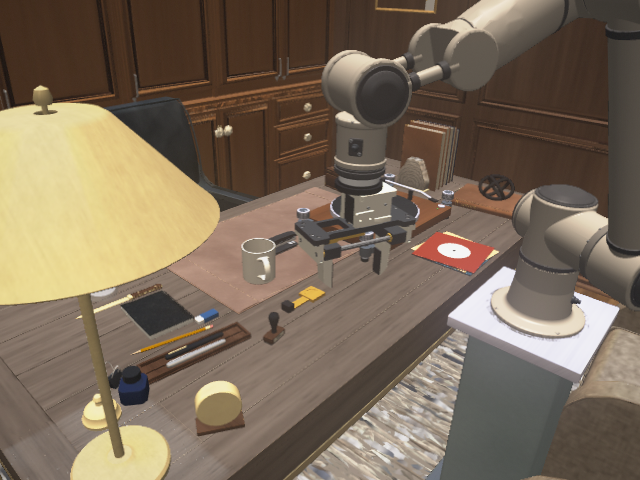

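View pics/side0.png

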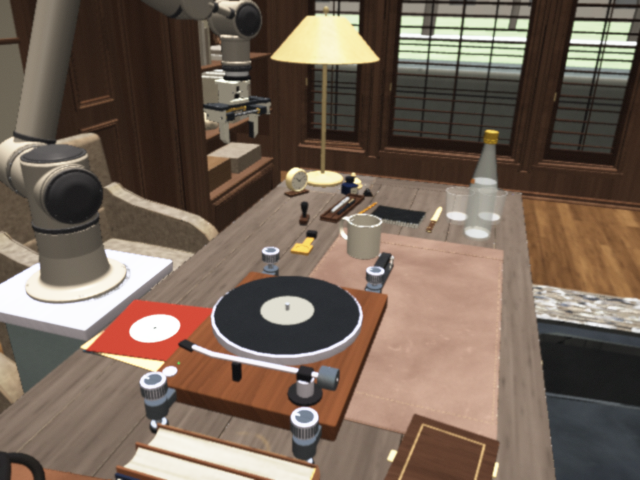

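Scene: the shoe's gold cup is at about (312,293) with its grip at (288,305). The near left knob is at (366,243), and the mug is at (258,262). The side picture shows the knob at (270,258) and the shoe at (305,243), which agrees with the network points. Next I move over the shoe for a close look.

Emit:
carry_out --series '[{"offset": [0.027, -0.018, 0.003], "turn": -0.15, "fingers": 0.0918}, {"offset": [0.027, -0.018, 0.003], "turn": -0.15, "fingers": 0.0918}, {"offset": [0.027, -0.018, 0.003], "turn": -0.15, "fingers": 0.0918}, {"offset": [0.027, -0.018, 0.003], "turn": -0.15, "fingers": 0.0918}, {"offset": [0.027, -0.018, 0.003], "turn": -0.15, "fingers": 0.0918}, {"offset": [0.027, -0.018, 0.003], "turn": -0.15, "fingers": 0.0918}, {"offset": [0.027, -0.018, 0.003], "turn": -0.15, "fingers": 0.0918}, {"offset": [0.027, -0.018, 0.003], "turn": -0.15, "fingers": 0.0918}]'

```text
clock: 2.35
eef_pos: [0.4036, 0.346, 0.2509]
tcp_rot: [0.706, 0.708, 0.0, 0.0]
force: [-0.5, 0.4, 0.7]
finger_gap: 0.0921
grasp_force: 0.0
```

Run:
```python
from h import *
p,st=snap('wrist'); save(p,'wrist1'); print(st['eef_pos'],st['qpos'],R.from_quat(st['tcp_rot']).as_matrix().round(3), np.array(p['hand_eye']).round(3))
for t,z in [('knob_mid',.09),('shoe',0),('shoe_grip',.012),('mug',0),('stamp',0)]: lm(p,st,t,z)
```

```text
[0.40364735 0.34601126 0.25087926] [ 5.64479114e-01  3.36325356e-01  1.46436929e+00 -2.56390217e-05
  1.34069831e+00  5.62429925e-01] [[-0.002  1.     0.   ]
 [ 1.     0.002  0.   ]
 [ 0.     0.    -1.   ]] [[ 0.001 -0.951 -0.309  0.084]
 [ 1.     0.001  0.    -0.   ]
 [-0.    -0.309  0.951 -0.158]
 [ 0.     0.     0.     1.   ]]
shoe p0.65 rc 227 350 z-plane [0.4348 0.308  0.    ] depth [0.4342 0.3101 0.007 ]
shoe_grip p0.77 rc 153 351 z-plane [0.4329 0.3988 0.012 ] depth [0.4323 0.3994 0.0198]
mug p0.86 rc 190 469 z-plane [0.5769 0.3545 0.    ] depth [0.5411 0.3701 0.0842]
stamp p0.61 rc 59 304 z-plane [0.38   0.4965 0.    ] depth [0.3836 0.4862 0.0632]
```

View pics/wrist1.png

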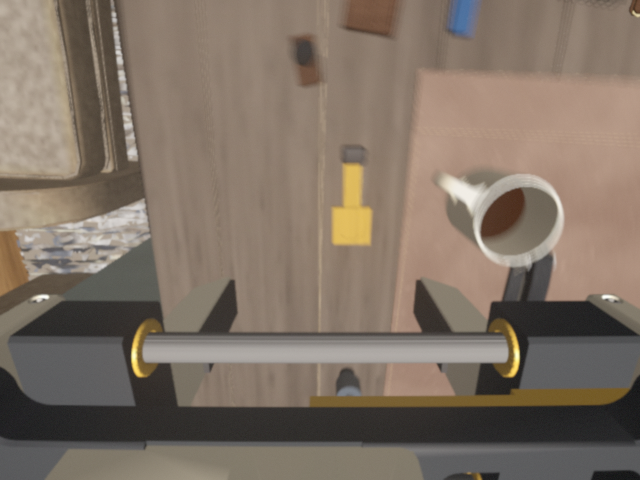

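Wrist picture: the cup plate is at (351,226), the grip block at (353,154), and the knob's white-stroke top at (347,378) is partly hidden by the gripper. The mug rim's left edge is at (473,215) and its handle tip is at (440,180). Next I work out the clearances and the player's yaw.

Run:
```python
from h import *
p,st=snap('wrist')
print('knobtop',at_z(p,st,378,347,.1),at_d(p,st,376,346))
print('mug handle',at_z(p,st,178,438,.06),at_d(p,st,180,441),'rim',at_z(p,st,215,473,.091))
# shoe axis from colour
hsv=cv2.cvtColor(p['pixels'],cv2.COLOR_RGB2HSV)
m=cv2.inRange(hsv,(15,120,120),(35,255,255)); m[260:]=0; 
ys,xs=np.nonzero(m)
W=np.array([at_z(p,st,r,c,.008)[:2] for r,c in zip(ys,xs)])
e=cv2.minAreaRect((W[W[:,1]<W[:,1].min()+.042]*1000).astype(np.float32)); print('cup rect',e)
lo=W[W[:,1]>W[:,1].min()+.055]; print('stem mid',lo.mean(0),'poly',np.polyfit(lo[:,1],lo[:,0],1), 'yrange',W[:,1].min(),W[:,1].max())
g=(hsv[:,:,2]<90); g[:135]=0;g[172:]=0;g[:,:330]=0;g[:,375:]=0
ys,xs=np.nonzero(g); G=np.array([at_z(p,st,r,c,.02)[:2] for r,c in zip(ys,xs)]); print('grip',G.min(0),G.max(0),G.mean(0))
s,st=snap('side')
for n,r,c in [('NL',250,270),('FL',270,375),('NR',379,154),('FR',415,305)]: print(n,at_z(s,st,r,c,.102),at_d(s,st,r,c))
A=s['pixels'][200:440,120:420]; cv2.imwrite('pics/side1.png',cv2.resize(A[:,:,::-1],None,fx=2.5,fy=2.5))
```

```text
knobtop [0.42773768 0.16545064 0.1       ] [0.43173657 0.11463304 0.03716542]
mug handle [0.51646088 0.37963576 0.06      ] [0.51680911 0.37895954 0.06864964] rim [0.5438393  0.34918916 0.091     ]
cup rect ((221.42750549316406, 286.72503662109375), (470.7410583496094, 38.8361930847168), 0.6931082606315613)
stem mid [0.43271611 0.34833899] poly [-0.02639505  0.44191054] yrange 0.2644611274686356 0.3882480019332377
grip [0.41894416 0.39372566] [0.44088845 0.40799393] [0.42675004 0.40503424]
NL [0.43788177 0.09464819 0.102     ] [0.43516605 0.10119437 0.09864432]
FL [0.66959124 0.07699382 0.102     ] [0.66570819 0.09921278 0.09039502]
NR [ 0.44277162 -0.35038418  0.102     ] [ 0.4329697  -0.33764163  0.08973647]
FR [ 0.66618465 -0.35100166  0.102     ] [ 0.66293048 -0.3411148   0.09247321]
```

View pics/side1.png

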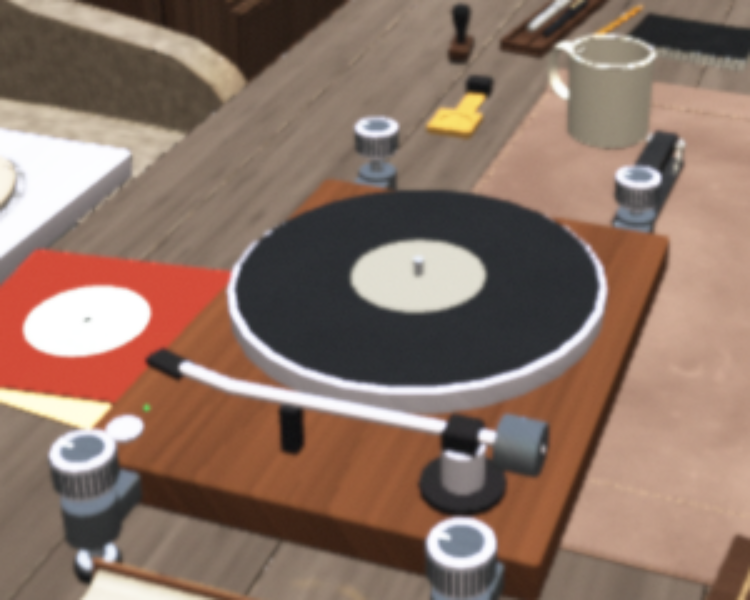

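The mug handle's tip (x≈0.516) sits too near the gripper body's far end. I'll grasp with the tool centre set about 2 cm toward the robot, so that closing draws the light shoe clear of the handle.

Emit:
carry_out --series '[{"offset": [0.004, 0.027, -0.03], "turn": 0, "fingers": 0.0918}, {"offset": [0.003, 0.027, -0.03], "turn": 0, "fingers": 0.0918}, {"offset": [0, 0, -0.04], "turn": 0, "fingers": 0.0918}, {"offset": [0, 0, -0.04], "turn": 0, "fingers": 0.0918}, {"offset": [0, 0, -0.04], "turn": 0, "fingers": 0.0918}, {"offset": [0, 0, -0.04], "turn": 0, "fingers": 0.0918}, {"offset": [0, 0, -0.015], "turn": 0, "fingers": 0.0918}, {"offset": [0, 0, -0.009], "turn": 0, "fingers": 0.0918}]'

```text
clock: 3.75
eef_pos: [0.4097, 0.4012, 0.0067]
tcp_rot: [0.704, 0.71, 0.0, 0.0]
force: [-0.6, -0.3, 1.1]
finger_gap: 0.0923
grasp_force: 0.0
```

Emit:
carry_out --series '[{"offset": [0, 0, 0], "turn": 0, "fingers": 0.06}, {"offset": [0, 0, 0], "turn": 0, "fingers": 0.04}, {"offset": [0, 0, 0], "turn": 0, "fingers": 0.03}, {"offset": [0, 0, 0], "turn": 0, "fingers": 0.02}, {"offset": [0, 0, 0], "turn": 0, "fingers": 0.02}, {"offset": [0, 0, 0], "turn": 0, "fingers": 0.02}, {"offset": [0, 0, 0], "turn": 0, "fingers": 0.02}, {"offset": [0, 0, 0], "turn": 0, "fingers": 0.02}]' --squeeze 15

```text
clock: 4.75
eef_pos: [0.41, 0.4007, 0.0069]
tcp_rot: [0.705, 0.71, 0.0, 0.0]
force: [2.8, -0.7, 3.4]
finger_gap: 0.0287
grasp_force: 14.6
```

Run:
```python
from h import *
p,st=snap('wrist'); save(p,'wrist2'); print(st['eef_pos'],st['finger_gap'],st['force'])
for t,z in [('shoe',0.0),('shoe_grip',.012),('knob_mid',.09),('mug',0)]: lm(p,st,t,z)
```

```text
[0.4099681  0.40069031 0.00690932] 0.02874748947401867 [ 2.84047707 -0.73334507  3.36087498]
shoe_grip p0.63 rc 310 328 z-plane [0.4115 0.3949 0.012 ] depth [0.4113 0.4    0.0207]
```

View pics/wrist2.png

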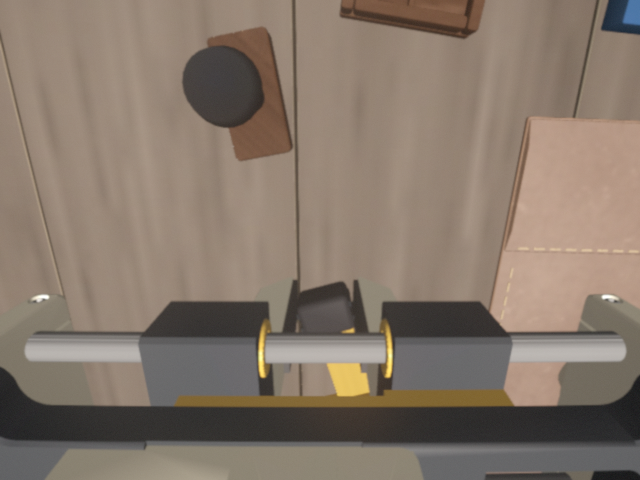

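The picture shows the block at (325,310), slanted about 13–14° between the pads, with the stem running to the lower right (350,380). The gap of 28.7 mm confirms a skewed grip. I'll draw the shoe a little clear of the mug, open slightly, turn the tool to match, regrip, and look again.

Emit:
carry_out --series '[{"offset": [-0.01, 0, 0], "turn": 0, "fingers": 0.02}, {"offset": [-0.01, 0, 0], "turn": 0, "fingers": 0.02}, {"offset": [0, 0, 0], "turn": 0, "fingers": 0.055}, {"offset": [0, 0, 0], "turn": 0.12, "fingers": 0.055}, {"offset": [0, 0, 0], "turn": 0.12, "fingers": 0.055}, {"offset": [0, 0, 0], "turn": 0, "fingers": 0.035}, {"offset": [0, 0, 0], "turn": 0, "fingers": 0.02}, {"offset": [0, 0, 0], "turn": 0, "fingers": 0.02}]' --squeeze 15

```text
clock: 6.0
eef_pos: [0.3895, 0.4005, 0.0065]
tcp_rot: [0.615, 0.788, -0.0, -0.0]
force: [-1.0, 0.5, -0.6]
finger_gap: 0.0294
grasp_force: 0.2
```

Run:
```python
from h import *
p,st=snap('wrist'); print(st['eef_pos'],st['finger_gap'],st['grasp_force'],st['force'])
s,st=snap('scene')
for t,z in [('shoe',0.0),('shoe_grip',.012)]: lm(s,st,t,z)
a=p['pixels'][250:410,240:420]; a=cv2.resize(a,(450,400)); b=s['pixels'][240:360,230:390]; b=cv2.resize(b,(533,400))
cv2.imwrite('pics/c3.png',np.hstack([a[:,50:350],b[:, :480]])[:,:,::-1])
```

```text
[0.38949455 0.40053898 0.00654957] 0.02942813315952065 0.22587090265005827 [-1.03529325  0.47224462 -0.64835562]
shoe p0.69 rc 301 318 z-plane [0.407  0.3243 0.    ] depth [0.3969 0.3362 0.0103]
shoe_grip p0.49 rc 227 381 z-plane [ 0.5279 -0.1059  0.012 ] depth [0.4515 0.0116 0.0764]
shoe_grip p0.48 rc 312 305 z-plane [0.3865 0.3927 0.012 ] depth [0.379  0.4008 0.0196]
```

View pics/c3.png

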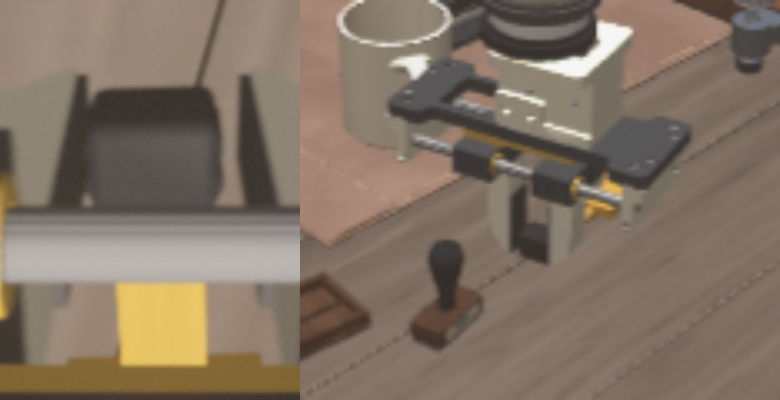

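Now the block sits square between the pads, with the stem straight down at (160,320) of the crop; the fingers are just arriving. I finish closing, turn back, and slide toward the foot with an intermediate stop.

Emit:
carry_out --series '[{"offset": [0, 0, 0], "turn": 0, "fingers": 0.015}, {"offset": [0, 0, 0], "turn": 0, "fingers": 0.015}, {"offset": [0, 0, 0], "turn": 0, "fingers": 0.015}, {"offset": [0, -0.015, 0], "turn": -0.05, "fingers": 0.015}, {"offset": [0, -0.025, 0], "turn": -0.05, "fingers": 0.015}, {"offset": [0, -0.03, 0], "turn": -0.05, "fingers": 0.015}, {"offset": [0, -0.03, 0], "turn": -0.05, "fingers": 0.015}, {"offset": [0.01, -0.03, 0], "turn": -0.045, "fingers": 0.015}]' --squeeze 25

```text
clock: 7.2
eef_pos: [0.399, 0.2689, 0.0068]
tcp_rot: [0.708, 0.707, -0.0, -0.0]
force: [0.9, 0.2, 0.0]
finger_gap: 0.0258
grasp_force: 25.0
```

Emit:
carry_out --series '[{"offset": [0.015, 0, 0], "turn": 0, "fingers": 0.015}, {"offset": [0.012, 0, 0], "turn": 0, "fingers": 0.015}, {"offset": [0.007, 0, 0], "turn": 0, "fingers": 0.015}, {"offset": [0, 0, 0], "turn": 0, "fingers": 0.015}, {"offset": [0, 0, 0], "turn": 0, "fingers": 0.015}, {"offset": [0, 0, 0], "turn": 0, "fingers": 0.015}, {"offset": [0, 0, 0], "turn": 0, "fingers": 0.015}, {"offset": [0, 0, 0], "turn": 0, "fingers": 0.015}]'

```text
clock: 8.2
eef_pos: [0.4336, 0.2707, 0.0068]
tcp_rot: [0.706, 0.708, -0.0, -0.0]
force: [-0.8, -0.4, -0.8]
finger_gap: 0.0261
grasp_force: 25.0
```

Run:
```python
from h import *
p,st=snap('wrist'); print(st['eef_pos'],st['tcp_rot'],st['finger_gap'],st['grasp_force'],st['force'])
for t,z in [('shoe_grip',.012)]: lm(p,st,t,z)
for n in ['scene','side']:
    s,st=snap(n); print(n)
    for t,z in [('shoe',0.0),('shoe_grip',.012),('knob_mid',.088)]: lm(s,st,t,z)
    if n=='side': b=s['pixels'][210:310,220:380]; b=cv2.resize(b,None,fx=3.75,fy=3.75); 
    else: a=s['pixels'][200:320,310:430]; a=cv2.resize(a,None,fx=3.125,fy=3.125,interpolation=cv2.INTER_CUBIC)
cv2.imwrite('pics/c4.png',np.hstack([a,b[:,:425]])[:,:,::-1])
```

```text
[0.43359837 0.27072949 0.00675661] [ 7.06377650e-01  7.07835160e-01 -3.44914314e-05 -3.16586799e-05] 0.026130051195010013 24.991921484470367 [-0.78885272 -0.41749561 -0.82044016]
shoe_grip p0.69 rc 307 324 z-plane [0.4328 0.2669 0.012 ] depth [0.4328 0.2712 0.0195]
scene
shoe p0.45 rc 276 346 z-plane [0.4322 0.1835 0.    ] depth [0.3466 0.2974 0.0837]
shoe_grip p0.46 rc 286 327 z-plane [0.4251 0.2721 0.012 ] depth [0.4188 0.2797 0.0181]
knob_mid p0.54 rc 236 364 z-plane [0.4353 0.1127 0.088 ] depth [0.4336 0.1151 0.0894]
side
shoe p0.60 rc 275 282 z-plane [0.4332 0.1778 0.    ] depth [0.4365 0.1691 0.0049]
shoe_grip p0.65 rc 256 295 z-plane [0.4348 0.2608 0.012 ] depth [0.4364 0.2564 0.0143]
knob_mid p0.72 rc 255 269 z-plane [0.4332 0.0998 0.088 ] depth [0.4397 0.0841 0.0962]
knob_mid p0.18 rc 281 383 z-plane [0.689  0.0643 0.088 ] depth [0.6851 0.0894 0.0743]
```

View pics/c4.png

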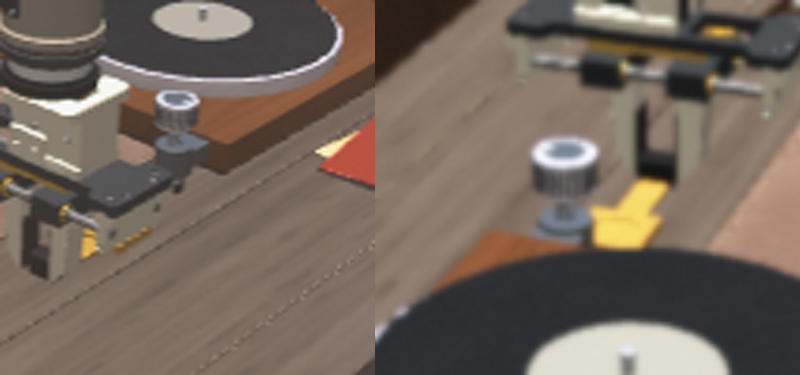

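The left (scene) crop shows the knob top at (178,100), i.e. full-frame row 232, column 367. The right (side) crop shows it at (565,152), i.e. row 250.5, column 271, with the brass cup plate at (625,225). I triangulate the knob and use the gripped block as a check.

```bash
cat > tri.py <<'E'
from h import *
def tri(obs):
    A=np.zeros((3,3));b=np.zeros(3);L=[]
    for p,st,r,c in obs:
        M=T(p,st);v=M[:3,:3]@ray(p,r,c);v/=np.linalg.norm(v);P=np.eye(3)-np.outer(v,v);A+=P;b+=P@M[:3,3];L.append((P,M[:3,3]))
    x=np.linalg.solve(A,b);return x.round(4),[round(np.linalg.norm(P@(x-o))*1000,1) for P,o in L]
E
python3 - <<'E'
from tri import *
a,st=snap('scene'); b,_=snap('side')
print('top',tri([(a,st,232.3,367),(b,st,250.5,270.7)]))
for t in ['knob_mid','shoe_grip']:
    ha=eyes.landmark_of(t,a)[0]['location'];hb=eyes.landmark_of(t,b)[0]['location']
    print(t,tri([(a,st,ha[0]*480,ha[1]*640),(b,st,hb[0]*480,hb[1]*640)]))
# bottom plane check: depth cluster of knob top
for s,(r,c) in ((a,(232,367)),(b,(250,271))):
    Q=np.array([at_d(s,st,i,j) for i in range(r-12,r+16) for j in range(c-12,c+13)])
    Q=Q[(Q[:,2]>.07)&(Q[:,2]<.12)&(abs(Q[:,0]-.435)<.04)&(abs(Q[:,1]-.1)<.04)]
    print(len(Q),'x',np.percentile(Q[:,0],[3,97]),'y',np.percentile(Q[:,1],[3,97]),'z',np.percentile(Q[:,2],[3,97]))
E
```

```text
top (array([0.435 , 0.1023, 0.0966]), [np.float64(1.2), np.float64(1.2)])
knob_mid (array([0.4318, 0.1158, 0.0851]), [np.float64(4.1), np.float64(4.1)])
shoe_grip (array([0.4306, 0.257 , 0.0139]), [np.float64(3.7), np.float64(3.7)])
155 x [0.41862746 0.44882757] y [0.08988297 0.12007023] z [0.07602026 0.09974103]
261 x [0.421947   0.45392835] y [0.08104125 0.11250467] z [0.07616286 0.10043778]
```

I estimate the knob at (0.436, 0.100), top z≈0.099. For a better fix, I let go of the shoe here, lift, and look straight down on the knob and shoe in one wrist picture.

Emit:
carry_out --series '[{"offset": [0, 0, 0], "turn": 0, "fingers": 0.05}, {"offset": [0, 0, 0], "turn": 0, "fingers": 0.06}, {"offset": [0, 0, 0.02], "turn": 0, "fingers": 0.0918}, {"offset": [0, 0, 0.05], "turn": 0, "fingers": 0.0918}, {"offset": [0, 0, 0.055], "turn": 0, "fingers": 0.0918}, {"offset": [0, -0.04, 0.055], "turn": 0, "fingers": 0.0918}, {"offset": [0, -0.05, 0.055], "turn": 0, "fingers": 0.0918}, {"offset": [0, -0.05, 0.015], "turn": 0, "fingers": 0.0918}]'

```text
clock: 10.0
eef_pos: [0.4348, 0.1411, 0.2467]
tcp_rot: [0.706, 0.708, 0.002, 0.002]
force: [0.7, 0.2, -0.4]
finger_gap: 0.0914
grasp_force: 0.0
```

Emit:
carry_out --series '[{"offset": [0, 0, 0], "turn": 0, "fingers": 0.0918}, {"offset": [0, 0, 0], "turn": 0, "fingers": 0.0918}, {"offset": [0, 0, 0], "turn": 0, "fingers": 0.0918}, {"offset": [0, 0, 0], "turn": 0, "fingers": 0.0918}, {"offset": [0, 0, 0], "turn": 0, "fingers": 0.0918}, {"offset": [0, 0, 0], "turn": 0, "fingers": 0.0918}, {"offset": [0, 0, 0], "turn": 0, "fingers": 0.0918}, {"offset": [0, 0, 0], "turn": 0, "fingers": 0.0918}]'

```text
clock: 11.0
eef_pos: [0.4338, 0.1419, 0.2436]
tcp_rot: [0.706, 0.708, 0.0, 0.0]
force: [-0.9, 0.4, -0.6]
finger_gap: 0.0921
grasp_force: 0.0
```

Run:
```python
from tri import *
p,st=snap('wrist'); save(p,'wrist5'); print(st['eef_pos'],st['tcp_rot'])
np.savez('w5.npz',**{k:np.array(p[k]) for k in ['pixels','depth','intrinsics','k1','hand_eye']},eef_pos=st['eef_pos'],tcp_rot=st['tcp_rot'])
for t,z in [('shoe',.0),('shoe_grip',.012),('knob_mid',.087)]: lm(p,st,t,z)
```

```text
[0.4337989  0.14188028 0.2435585 ] [7.06388271e-01 7.07824559e-01 4.56184188e-05 4.80745222e-05]
shoe p0.91 rc 168 328 z-plane [0.4374 0.1767 0.    ] depth [0.4374 0.1776 0.0066]
shoe_grip p0.86 rc 82 326 z-plane [0.4339 0.2681 0.012 ] depth [0.4338 0.2673 0.0199]
```

View pics/wrist5.png

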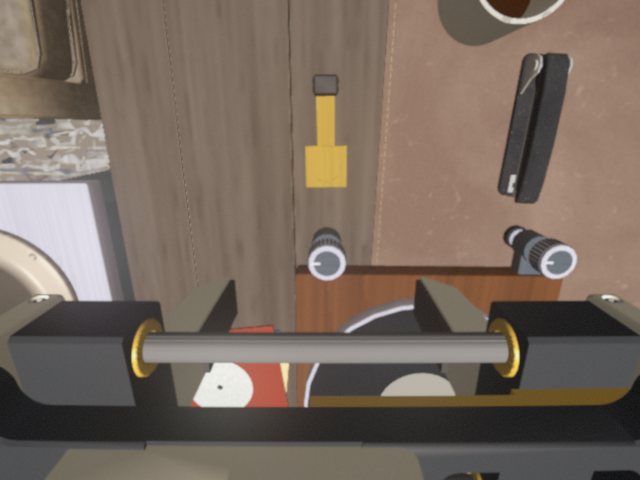

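Wrist picture: the knob top is at (col 327, row 262), stroke pointing left, and the far knob is at (557,261). The cup plate spans columns 305–347 and rows 146–187, and the grip block is at (326,84). I measure from these and compare with the plate's known size.

Run:
```python
from tri import *
d=np.load('w5.npz'); p={k:d[k] for k in d.files}; p['k1']=float(d['k1']); st=p
g=cv2.cvtColor(p['pixels'],cv2.COLOR_RGB2GRAY); hsv=cv2.cvtColor(p['pixels'],cv2.COLOR_RGB2HSV)
c=cv2.HoughCircles(cv2.resize(g[225:300,280:600],None,fx=4,fy=4,interpolation=cv2.INTER_CUBIC),cv2.HOUGH_GRADIENT,1,200,param1=100,param2=25,minRadius=55,maxRadius=90)
for x,y,r in c[0][:4]:
    cc,rr=280+x/4-.4,225+y/4-.4; 
    print('circ',cc,rr,r/4,[at_z(p,st,rr,cc,z).round(4)[:2] for z in (.097,.100)], 'diam',np.linalg.norm(at_z(p,st,rr,cc+r/4,.099)-at_z(p,st,rr,cc-r/4,.099)),'zdepth',np.median([at_d(p,st,rr+i,cc+j)[2] for i in range(-5,6) for j in range(-5,6)]))
m=cv2.inRange(hsv,(15,120,90),(35,255,255)); m[:60]=0;m[200:]=0; m[:,:290]=0;m[:,360:]=0
ys,xs=np.nonzero(m); W=np.array([at_z(p,st,r,c,.008)[:2] for r,c in zip(ys,xs)]); 
print('y range',np.percentile(W[:,1],[.3,99.7])); y0=W[:,1].min()
pl=W[W[:,1]<y0+.04]; print('plate x',np.percentile(pl[:,0],[1,99]),'ymin',y0)
for lo,hi in((.005,.02),(.025,.04),(.055,.075),(.08,.095)):
    q=W[(W[:,1]>y0+lo)&(W[:,1]<y0+hi)]; print(lo,q[:,0].mean().round(4),(q[:,0].max()-q[:,0].min()).round(4))
```

```text
circ 326.725 261.975 18.375 [array([0.4354, 0.0996]), array([0.4354, 0.1009])] diam 0.035020437894604385 zdepth 0.09889486700522637
circ 555.975 257.975 20.2 [array([0.6564, 0.1041]), array([0.6542, 0.1053])] diam 0.0393864762700366 zdepth 0.09063584379928946
y range [0.15733669 0.2552311 ]
plate x [0.41173837 0.45727004] ymin 0.15731531122978393
0.005 0.4345 0.0458
0.025 0.4342 0.0464
0.055 0.4338 0.0198
0.08 0.4334 0.0195
```

The knob axis is at (0.4354, 0.1004) and the cup centre at (0.4344, 0.1803). The plate measures 46 mm and its size agrees. So the shoe must go +1 mm in x and −80 mm in y. I regrip it, slide it in and let go.

Emit:
carry_out --series '[{"offset": [0, 0.042, -0.02], "turn": 0, "fingers": 0.0918}, {"offset": [0, 0.042, -0.03], "turn": 0, "fingers": 0.0918}, {"offset": [0, 0.042, -0.03], "turn": 0, "fingers": 0.0918}, {"offset": [0, 0, -0.04], "turn": 0, "fingers": 0.0918}, {"offset": [0, 0, -0.04], "turn": 0, "fingers": 0.0918}, {"offset": [0, 0, -0.04], "turn": 0, "fingers": 0.0918}, {"offset": [0, 0, -0.027], "turn": 0, "fingers": 0.0918}, {"offset": [0, 0, -0.01], "turn": 0, "fingers": 0.0918}]'

```text
clock: 12.2
eef_pos: [0.433, 0.2675, 0.0051]
tcp_rot: [0.706, 0.708, -0.001, -0.0]
force: [0.5, 0.7, -0.2]
finger_gap: 0.092
grasp_force: 0.0
```

Emit:
carry_out --series '[{"offset": [0, 0, 0], "turn": 0, "fingers": 0.05}, {"offset": [0, 0, 0], "turn": 0, "fingers": 0.035}, {"offset": [0, 0, 0], "turn": 0, "fingers": 0.015}, {"offset": [0, 0, 0], "turn": 0, "fingers": 0.015}, {"offset": [0, 0, 0], "turn": 0, "fingers": 0.015}, {"offset": [0, 0, 0], "turn": 0, "fingers": 0.015}, {"offset": [0, 0, 0], "turn": 0, "fingers": 0.015}, {"offset": [0, 0, 0], "turn": 0, "fingers": 0.015}]' --squeeze 25

```text
clock: 13.2
eef_pos: [0.4338, 0.2678, 0.0065]
tcp_rot: [0.706, 0.708, 0.0, 0.0]
force: [0.4, -0.3, -0.1]
finger_gap: 0.0257
grasp_force: 25.0
```

Emit:
carry_out --series '[{"offset": [0.001, -0.012, 0], "turn": 0, "fingers": 0.015}, {"offset": [0, -0.012, 0], "turn": 0, "fingers": 0.015}, {"offset": [0, -0.012, 0], "turn": 0, "fingers": 0.015}, {"offset": [0, -0.012, 0], "turn": 0, "fingers": 0.015}, {"offset": [0, -0.012, 0], "turn": 0, "fingers": 0.015}, {"offset": [0, -0.012, 0], "turn": 0, "fingers": 0.015}, {"offset": [0, -0.008, 0], "turn": 0, "fingers": 0.015}, {"offset": [0, 0, 0], "turn": 0, "fingers": 0.015}]'

```text
clock: 14.2
eef_pos: [0.4348, 0.1871, 0.0065]
tcp_rot: [0.707, 0.708, -0.0, 0.0]
force: [0.5, -0.6, 0.3]
finger_gap: 0.0254
grasp_force: 25.0
```

Run:
```python
from h import *
st=sensors.observe(); print(st['eef_pos'],st['force'],st['torque'],st['finger_gap'])
for n in ['scene','side']:
    s,st=snap(n); print(n)
    for t,z in [('shoe',0.0),('shoe_grip',.012),('knob_mid',.087)]: lm(s,st,t,z)
```

```text
[0.43476314 0.1871336  0.0065148 ] [ 0.52868705 -0.5861784   0.25680891] [-0.25375636 -0.02181049 -0.04536924] 0.02539901967131371
scene
shoe p0.71 rc 263 363 z-plane [0.4409 0.1    0.    ] depth [0.3544 0.2241 0.0835]
shoe_grip p0.42 rc 273 348 z-plane [0.4257 0.1856 0.012 ] depth [0.417  0.1973 0.0205]
knob_mid p0.60 rc 236 365 z-plane [0.4341 0.1103 0.087 ] depth [0.3843 0.1817 0.1293]
side
shoe_grip p0.46 rc 269 286 z-plane [0.4393 0.1857 0.012 ] depth [0.4432 0.1754 0.0177]
knob_mid p0.48 rc 254 270 z-plane [0.4328 0.1066 0.087 ] depth [0.4416 0.0854 0.0981]
```

The shoe is at the computed place, with no contact force. I let go, rise and check from above.

Emit:
carry_out --series '[{"offset": [0, 0, 0], "turn": 0, "fingers": 0.05}, {"offset": [0, 0, 0], "turn": 0, "fingers": 0.06}, {"offset": [0, 0, 0.02], "turn": 0, "fingers": 0.07}, {"offset": [0, 0, 0.05], "turn": 0, "fingers": 0.0918}, {"offset": [0, 0, 0.055], "turn": 0, "fingers": 0.0918}, {"offset": [0, 0, 0.055], "turn": 0, "fingers": 0.0918}, {"offset": [0, -0.02, 0.02], "turn": 0, "fingers": 0.0918}, {"offset": [0, -0.02, 0], "turn": 0, "fingers": 0.0918}]'

```text
clock: 15.6
eef_pos: [0.4357, 0.1478, 0.2086]
tcp_rot: [0.706, 0.708, 0.002, 0.001]
force: [0.8, 0.4, -0.0]
finger_gap: 0.0917
grasp_force: 0.0
```

Emit:
carry_out --series '[{"offset": [0, -0.02, 0], "turn": 0, "fingers": 0.0918}, {"offset": [0, -0.02, 0], "turn": 0, "fingers": 0.0918}, {"offset": [0, 0, 0], "turn": 0, "fingers": 0.0918}, {"offset": [0, 0, 0], "turn": 0, "fingers": 0.0918}, {"offset": [0, 0, 0], "turn": 0, "fingers": 0.0918}, {"offset": [0, 0, 0], "turn": 0, "fingers": 0.0918}, {"offset": [0, 0, 0], "turn": 0, "fingers": 0.0918}, {"offset": [0, 0, 0], "turn": 0, "fingers": 0.0918}]'

```text
clock: 16.6
eef_pos: [0.4348, 0.108, 0.2065]
tcp_rot: [0.706, 0.708, 0.0, 0.0]
force: [0.7, 0.5, 0.3]
finger_gap: 0.0919
grasp_force: 0.0
```

Run:
```python
from h import *
p,st=snap('wrist'); save(p,'wrist6'); print(st['eef_pos'],st['qpos'],st['force'],st['torque'])
for t,z in [('shoe',.0),('shoe_grip',.012),('knob_mid',.087)]: lm(p,st,t,z)
```

```text
[0.43477862 0.10799596 0.2065088 ] [ 7.20929364e-02  2.20672546e-01  1.75490388e+00 -6.46035322e-06
  1.16596426e+00  6.98602941e-02] [0.74912497 0.48261245 0.32288253] [-0.08192     0.02087413  0.0082363 ]
shoe p0.96 rc 215 322 z-plane [0.4316 0.0969 0.    ] depth [0.432  0.1114 0.0557]
knob_mid p0.81 rc 239 326 z-plane [0.4357 0.0981 0.087 ] depth [0.4356 0.102  0.0985]
```

View pics/wrist6.png

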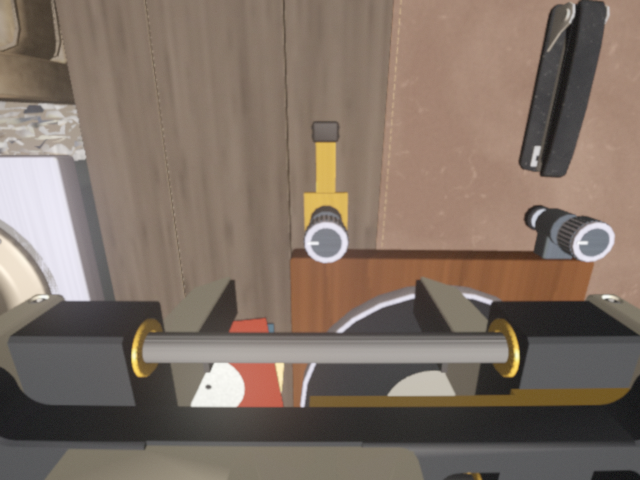

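Wrist picture: the knob top is at (326,241) with its stroke still pointing left, and the cup plate lies under the boss (columns 304–348, from row 193). The stem ends at row 141, at the grip block (325,131). I put numbers on the fit.

Run:
```python
from h import *
p,st=snap('wrist')
g=cv2.cvtColor(p['pixels'],cv2.COLOR_RGB2GRAY); hsv=cv2.cvtColor(p['pixels'],cv2.COLOR_RGB2HSV)
c=cv2.HoughCircles(cv2.resize(g[205:280,285:370],None,fx=4,fy=4,interpolation=cv2.INTER_CUBIC),cv2.HOUGH_GRADIENT,1,200,param1=100,param2=25,minRadius=60,maxRadius=100)
for x,y,r in c[0][:2]:
    cc,rr=285+x/4-.4,205+y/4-.4; print('circ',cc,rr,r/4,at_z(p,st,rr,cc,.099),'diam',np.linalg.norm(at_z(p,st,rr,cc+r/4,.099)-at_z(p,st,rr,cc-r/4,.099)))
m=cv2.inRange(hsv,(15,120,90),(35,255,255)); m[:110]=0;m[240:]=0; m[:,:290]=0;m[:,360:]=0
ys,xs=np.nonzero(m); W=np.array([at_z(p,st,r,c,.008)[:2] for r,c in zip(ys,xs)]); y1=W[:,1].max()
print('stem end',y1,'-> cup y',y1-.075)
for lo,hi in((.003,.015),(.02,.035),(.055,.07)):
    q=W[(W[:,1]<y1-lo)&(W[:,1]>y1-hi)]; print(lo,(q[:,0].max()+q[:,0].min())/2,(q[:,0].max()-q[:,0].min()).round(4))
```

```text
circ 324.975 241.975 20.95 [0.43459387 0.09946616 0.099     ] diam 0.03436804642354837
stem end 0.17434836240769797 -> cup y 0.09934836240769797
0.003 0.43451974898272483 0.0203
0.02 0.43499657766100175 0.0196
0.055 0.43516357570399133 0.0459
```

The cup is centred on the foot to within about 1 mm. I wind the wrist counter-clockwise first so that one grasp gives nearly a full clockwise turn, then come down on the knob.

Emit:
carry_out --series '[{"offset": [0, -0.004, 0], "turn": 0.18, "fingers": 0.0918}, {"offset": [0, -0.004, 0], "turn": 0.18, "fingers": 0.0918}, {"offset": [0, 0, 0], "turn": 0.18, "fingers": 0.0918}, {"offset": [0, 0, 0], "turn": 0.18, "fingers": 0.0918}, {"offset": [0, 0, 0], "turn": 0.18, "fingers": 0.0918}, {"offset": [0, 0, 0], "turn": 0.18, "fingers": 0.0918}, {"offset": [0, 0, 0], "turn": 0.18, "fingers": 0.0918}, {"offset": [0, 0, 0], "turn": 0.18, "fingers": 0.0918}]'

```text
clock: 17.85
eef_pos: [0.4348, 0.0998, 0.2065]
tcp_rot: [0.061, 0.998, 0.0, 0.0]
force: [0.2, -0.3, 0.1]
finger_gap: 0.0919
grasp_force: 0.0
```

Emit:
carry_out --series '[{"offset": [0, 0, 0], "turn": 0.18, "fingers": 0.0918}, {"offset": [0, 0, 0], "turn": 0.18, "fingers": 0.0918}, {"offset": [0, 0, 0], "turn": 0.18, "fingers": 0.0918}, {"offset": [0, 0, 0], "turn": 0.18, "fingers": 0.0918}, {"offset": [0, 0, 0], "turn": 0.18, "fingers": 0.0918}, {"offset": [0, 0, 0], "turn": 0.18, "fingers": 0.0918}, {"offset": [0, 0, 0], "turn": 0.18, "fingers": 0.0918}, {"offset": [0, 0, 0], "turn": 0.18, "fingers": 0.0918}]'

```text
clock: 18.85
eef_pos: [0.4348, 0.0998, 0.2065]
tcp_rot: [-0.612, 0.791, 0.0, -0.0]
force: [0.4, 0.5, -0.6]
finger_gap: 0.0916
grasp_force: 0.0
```

Emit:
carry_out --series '[{"offset": [0, 0, -0.03], "turn": 0, "fingers": 0.0918}, {"offset": [0, 0, -0.03], "turn": 0, "fingers": 0.0918}, {"offset": [0, 0, -0.025], "turn": 0, "fingers": 0.0918}, {"offset": [0, 0, -0.02], "turn": 0, "fingers": 0.0918}, {"offset": [0, 0, -0.015], "turn": 0, "fingers": 0.0918}, {"offset": [0, 0, -0.013], "turn": 0, "fingers": 0.0918}, {"offset": [0, 0, 0], "turn": 0, "fingers": 0.08}, {"offset": [0, 0, 0], "turn": 0, "fingers": 0.07}]'

```text
clock: 19.85
eef_pos: [0.4352, 0.0999, 0.0739]
tcp_rot: [-0.61, 0.793, -0.0, 0.0]
force: [-0.4, -0.4, -0.2]
finger_gap: 0.0763
grasp_force: 0.0
```

Emit:
carry_out --series '[{"offset": [0, 0, 0], "turn": 0, "fingers": 0.05}, {"offset": [0, 0, 0], "turn": 0, "fingers": 0.04}, {"offset": [0, 0, 0], "turn": 0, "fingers": 0.03}, {"offset": [0, 0, 0], "turn": 0, "fingers": 0.025}, {"offset": [0, 0, 0], "turn": 0, "fingers": 0.025}, {"offset": [0, 0, 0], "turn": 0, "fingers": 0.025}, {"offset": [0, 0, 0], "turn": 0, "fingers": 0.025}, {"offset": [0, 0, 0], "turn": 0, "fingers": 0.025}]' --squeeze 15

```text
clock: 20.85
eef_pos: [0.4352, 0.0998, 0.0737]
tcp_rot: [-0.61, 0.793, -0.0, 0.0]
force: [3.0, -0.7, 1.0]
finger_gap: 0.0356
grasp_force: 15.0
```

Run:
```python
from h import *
st=sensors.observe(); print(st['eef_pos'],st['force'],st['torque'],st['finger_gap'],st['qpos'])
```

```text
[0.43521018 0.09979419 0.07368509] [ 3.04109571 -0.70448021  1.03236161] [-0.07994347 -0.32430257 -0.0115641 ] 0.03564936495320544 [ 5.35019853e-02  4.02900572e-01  1.93442861e+00 -9.65783351e-05
  8.03415022e-01 -2.82840547e+00]
```

Emit:
carry_out --series '[{"offset": [0.0005, 0, -0.0003], "turn": -0.157, "fingers": 0.025}, {"offset": [0, 0, -0.0003], "turn": -0.157, "fingers": 0.025}, {"offset": [0, 0, -0.0003], "turn": -0.157, "fingers": 0.025}, {"offset": [0, 0, -0.0003], "turn": -0.157, "fingers": 0.025}, {"offset": [0, 0, -0.0003], "turn": -0.157, "fingers": 0.025}, {"offset": [0, 0, -0.0003], "turn": -0.157, "fingers": 0.025}, {"offset": [0, 0, -0.0003], "turn": -0.157, "fingers": 0.025}, {"offset": [0, 0, 0], "turn": 0, "fingers": 0.025}]'

```text
clock: 21.85
eef_pos: [0.4357, 0.0997, 0.0715]
tcp_rot: [-0.107, 0.994, -0.0, 0.0]
force: [2.7, -2.3, 1.5]
finger_gap: 0.0357
grasp_force: 15.0
```

```bash
cat > s.py <<'E'
from h import *
import sys
F=[];t=[]
for i in range(int(sys.argv[1]) if len(sys.argv)>1 else 4):
    p=eyes.snapshot('wrist'); st=sensors.observe(); F.append(st['force']);t.append(st['torque'])
print(st['clock'],st['eef_pos'].round(5),'F',np.mean(F,0).round(2),np.std(F,0).round(2),'T',np.mean(t,0).round(4),np.std(t,0).round(4),'gap',round(st['finger_gap'],4),'q',st['qpos'].round(3))
E
python3 s.py
```

```text
22.05 [0.43562 0.09971 0.07156] F [ 2.95 -3.3   1.36] [0.4  0.56 0.47] T [-0.4837 -0.5106 -0.0672] [0.0324 0.0178 0.0134] gap 0.0354 q [ 0.053  0.407  1.935 -0.     0.798 -1.732]
```

Emit:
carry_out --series '[{"offset": [0, -0.0006, -0.0003], "turn": -0.157, "fingers": 0.025}, {"offset": [0, 0, -0.0003], "turn": -0.157, "fingers": 0.025}, {"offset": [0, 0, -0.0003], "turn": -0.157, "fingers": 0.025}, {"offset": [0, 0, -0.0003], "turn": -0.157, "fingers": 0.025}, {"offset": [0, 0, -0.0003], "turn": -0.157, "fingers": 0.025}, {"offset": [0, 0, -0.0003], "turn": -0.157, "fingers": 0.025}, {"offset": [0, 0, -0.00015], "turn": -0.0785, "fingers": 0.025}, {"offset": [0, 0, -0.00015], "turn": -0.0785, "fingers": 0.025}]'

```text
clock: 23.05
eef_pos: [0.4356, 0.0992, 0.0695]
tcp_rot: [0.429, 0.903, 0.0, 0.0]
force: [2.9, -3.3, 1.6]
finger_gap: 0.0354
grasp_force: 15.0
```

```bash
python3 - <<'E'
from h import *
st=sensors.observe(); print('moving',st['force'],st['torque'],st['joint_torque'][5],st['dq'][5])
E
python3 s.py 3
```

```text
moving [ 2.86842793 -3.31103458  1.55424091] [-0.42695439 -0.6039256   0.07979258] -0.7318623550236225 0.6231603985705783
23.2 [0.4356  0.09924 0.06947] F [ 3.29 -2.66  1.59] [0.45 0.28 0.3 ] T [-0.4406 -0.6434 -0.0858] [0.0263 0.011  0.0367] gap 0.0354 q [ 0.052  0.411  1.938  0.     0.792 -0.634]
```

Moving torque is about 0.08 N m, which agrees with the thread friction, after 4.2 mm of travel. From here I feel for the floor in steps of 0.3 mm, reading the torque while turning.

Emit:
carry_out --series '[{"offset": [0, 0, -4e-05], "turn": -0.02, "fingers": 0.025}, {"offset": [0, 0, -4e-05], "turn": -0.02, "fingers": 0.025}, {"offset": [0, 0, -4e-05], "turn": -0.02, "fingers": 0.025}, {"offset": [0, 0, -4e-05], "turn": -0.02, "fingers": 0.025}, {"offset": [0, 0, -4e-05], "turn": -0.02, "fingers": 0.025}, {"offset": [0, 0, -4e-05], "turn": -0.02, "fingers": 0.025}, {"offset": [0, 0, -4e-05], "turn": -0.02, "fingers": 0.025}, {"offset": [0, 0, -4e-05], "turn": -0.02, "fingers": 0.025}]'

```text
clock: 24.2
eef_pos: [0.4355, 0.0992, 0.0691]
tcp_rot: [0.5, 0.866, 0.0, 0.0]
force: [4.7, -4.0, 3.9]
finger_gap: 0.0355
grasp_force: 15.0
```

```bash
cat > m.py <<'E'
from h import *
st=sensors.observe(); a=2*np.arctan2(st['tcp_rot'][1],st['tcp_rot'][0])
print('t',round(st['clock'],2),'z %.5f'%st['eef_pos'][2],'F',st['force'].round(2),'T',st['torque'].round(3),'j6 %.3f'%st['joint_torque'][5],'q6 %.4f dq %.3f'%(st['qpos'][5],st['dq'][5]),'gap',round(st['finger_gap'],4))
E
python3 m.py
```

```text
t 24.2 z 0.06910 F [ 4.67 -4.    3.93] T [-0.574 -0.863  0.129] j6 -0.128 q6 -0.4705 dq 0.158 gap 0.0355
```

Emit:
carry_out --series '[{"offset": [0, 0, -4e-05], "turn": -0.02, "fingers": 0.025}, {"offset": [0, 0, -4e-05], "turn": -0.02, "fingers": 0.025}, {"offset": [0, 0, -4e-05], "turn": -0.02, "fingers": 0.025}, {"offset": [0, 0, -4e-05], "turn": -0.02, "fingers": 0.025}, {"offset": [0, 0, -4e-05], "turn": -0.02, "fingers": 0.025}, {"offset": [0, 0, -4e-05], "turn": -0.02, "fingers": 0.025}, {"offset": [0, 0, -4e-05], "turn": -0.02, "fingers": 0.025}, {"offset": [0, 0, -4e-05], "turn": -0.02, "fingers": 0.025}]'

```text
clock: 25.2
eef_pos: [0.4355, 0.0992, 0.0688]
tcp_rot: [0.568, 0.823, 0.0, 0.0]
force: [4.0, -4.0, 3.4]
finger_gap: 0.0356
grasp_force: 15.0
```

```bash
python3 m.py
```

```text
t 25.2 z 0.06881 F [ 4.01 -4.01  3.35] T [-0.564 -0.858  0.08 ] j6 -0.128 q6 -0.3105 dq 0.157 gap 0.0356
```

The joint 6 torque (−0.128, steady) is a clean signal. I carry on in single steps.

Emit:
carry_out --series '[{"offset": [0, 0, -4e-05], "turn": -0.02, "fingers": 0.025}, {"offset": [0, 0, -4e-05], "turn": -0.02, "fingers": 0.025}, {"offset": [0, 0, -4e-05], "turn": -0.02, "fingers": 0.025}, {"offset": [0, 0, -4e-05], "turn": -0.02, "fingers": 0.025}, {"offset": [0, 0, -4e-05], "turn": -0.02, "fingers": 0.025}, {"offset": [0, 0, -4e-05], "turn": -0.02, "fingers": 0.025}, {"offset": [0, 0, -4e-05], "turn": -0.02, "fingers": 0.025}, {"offset": [0, 0, -4e-05], "turn": -0.02, "fingers": 0.025}]'

```text
clock: 26.2
eef_pos: [0.4355, 0.0992, 0.0685]
tcp_rot: [0.632, 0.775, 0.0, 0.0]
force: [4.2, -4.8, 3.8]
finger_gap: 0.0355
grasp_force: 15.0
```

```bash
sed -i 's/j6 %.3f/j6 %.5f/' m.py; python3 m.py
```

```text
t 26.2 z 0.06849 F [ 4.2  -4.82  3.75] T [-0.675 -0.788  0.023] j6 -0.12874 q6 -0.1505 dq 0.159 gap 0.0355
```

Emit:
carry_out --series '[{"offset": [0, 0, -4e-05], "turn": -0.02, "fingers": 0.025}, {"offset": [0, 0, -4e-05], "turn": -0.02, "fingers": 0.025}, {"offset": [0, 0, -4e-05], "turn": -0.02, "fingers": 0.025}, {"offset": [0, 0, -4e-05], "turn": -0.02, "fingers": 0.025}, {"offset": [0, 0, -4e-05], "turn": -0.02, "fingers": 0.025}, {"offset": [0, 0, -4e-05], "turn": -0.02, "fingers": 0.025}, {"offset": [0, 0, -4e-05], "turn": -0.02, "fingers": 0.025}, {"offset": [0, 0, -4e-05], "turn": -0.02, "fingers": 0.025}]'

```text
clock: 27.2
eef_pos: [0.4355, 0.0991, 0.0682]
tcp_rot: [0.692, 0.722, 0.0, 0.0]
force: [3.4, -4.2, 4.0]
finger_gap: 0.0357
grasp_force: 15.0
```

```bash
python3 m.py
```

```text
t 27.2 z 0.06824 F [ 3.39 -4.18  3.96] T [-0.772 -0.692  0.116] j6 -0.12391 q6 0.0095 dq 0.158 gap 0.0357
```

Emit:
carry_out --series '[{"offset": [0, 0, -4e-05], "turn": -0.02, "fingers": 0.025}, {"offset": [0, 0, -4e-05], "turn": -0.02, "fingers": 0.025}, {"offset": [0, 0, -4e-05], "turn": -0.02, "fingers": 0.025}, {"offset": [0, 0, -4e-05], "turn": -0.02, "fingers": 0.025}, {"offset": [0, 0, -4e-05], "turn": -0.02, "fingers": 0.025}, {"offset": [0, 0, -4e-05], "turn": -0.02, "fingers": 0.025}, {"offset": [0, 0, -4e-05], "turn": -0.02, "fingers": 0.025}, {"offset": [0, 0, -4e-05], "turn": -0.02, "fingers": 0.025}]'

```text
clock: 28.2
eef_pos: [0.4354, 0.0991, 0.068]
tcp_rot: [0.747, 0.665, 0.0, 0.0]
force: [3.3, -4.4, 5.7]
finger_gap: 0.0358
grasp_force: 15.0
```

```bash
python3 m.py
```

```text
t 28.2 z 0.06801 F [ 3.34 -4.42  5.66] T [-0.81  -0.663  0.125] j6 -0.11701 q6 0.1695 dq 0.160 gap 0.0358
```

Fz rose and z lagged slightly, which could mean contact or slip. I check the knob's stroke numerically in the wrist picture; without slip it should now point about 8° from +x.

```bash
cat > k.py <<'E'
from h import *
import sys
zt=float(sys.argv[1])
p,st=snap('wrist'); M=T(p,st); Mi=np.linalg.inv(M); K=np.array(p['intrinsics']); np.save('last.npy',p['pixels'])
def proj(P):
    q=(Mi@np.r_[P,1])[:3]; s=q[:2]/q[2]; s=s*(1+p['k1']*(s@s)); return K[1,1]*s[1]+K[1,2],K[0,0]*s[0]+K[0,2]
hsv=cv2.cvtColor(p['pixels'],cv2.COLOR_RGB2HSV); c=np.array([*st['eef_pos'][:2],zt]); print('centre px',proj(c),'depth z',at_d(p,st,*proj(c+[0,.009,0]))[2], 'tool yaw',2*np.arctan2(st['tcp_rot'][1],st['tcp_rot'][0])-np.pi/2)
for a in range(0,360,10):
    v=[]
    for r in (.004,.006,.008,.010,.012,.014,.016):
        y,x=proj(c+[r*np.cos(np.radians(a)),r*np.sin(np.radians(a)),0]); v.append('%3d/%3d'%tuple(hsv[int(round(y)),int(round(x))][[2,1]]))
    print(a,*v)
E
python3 k.py 0.094
```

```text
centre px (np.float64(323.0714688458045), np.float64(325.4397876197534)) depth z 0.0930569730236103 tool yaw -0.11704669541507151
0 152/ 22 165/ 17 219/  7 170/ 15 172/ 16 248/ 10 247/ 11
10 151/ 20 168/ 15 255/  0 255/  0 255/  0 255/  0 249/ 10
20 151/ 20 178/ 13 193/  7 153/ 18 152/ 20 248/ 10 247/ 10
30 148/ 19 150/ 20 150/ 22 152/ 22 154/ 20 247/ 10 247/ 11
40 148/ 21 150/ 19 152/ 22 155/ 21 155/ 20 245/ 10 248/ 10
50 150/ 22 152/ 20 152/ 23 154/ 20 149/ 17 238/ 12 246/ 11
60 151/ 20 153/ 22 155/ 18 152/ 20 153/ 18 242/ 12 246/ 11
70 151/ 20 154/ 20 156/ 23 150/ 20 153/ 20 238/ 12 245/ 11
80 150/ 20 153/ 18 151/ 20 151/ 20 153/ 20 245/ 11 250/ 11
90 152/ 20 155/ 20 150/ 19 152/ 18 152/ 18 244/ 10 250/ 11
100 150/ 20 156/ 21 150/ 19 152/ 18 151/ 19 245/ 10 252/ 11
110 151/ 20 155/ 20 152/ 20 151/ 20 152/ 20 239/ 11 251/ 11
120 151/ 22 153/ 20 153/ 22 149/ 19 152/ 20 249/ 10 251/ 10
130 151/ 22 153/ 22 154/ 22 149/ 19 151/ 20 247/ 11 249/ 11
140 149/ 21 152/ 22 153/ 22 151/ 20 150/ 22 239/ 11 249/ 11
150 149/ 21 151/ 20 151/ 20 156/ 21 151/ 22 246/ 10 249/ 11
160 147/ 19 149/ 24 1
[... 478 characters left out ...]
 128/ 10 148/ 10 151/ 12 174/ 13 179/ 13
250 139/ 20  92/  8 126/  8 145/ 11 158/ 11 177/ 12 182/ 13
260 140/ 20 103/ 15 127/ 10 144/ 11 164/ 12 178/ 11 181/ 11
270 141/ 20 102/ 10 126/ 10 144/ 11 164/ 11 178/ 11 182/ 11
280 141/ 20  91/ 11 126/ 10 144/ 14 158/ 13 177/ 12 180/ 11
290 151/ 22  92/  8 128/ 10 141/ 13 151/ 12 168/ 12 179/ 13
300 152/ 22 118/ 15 103/ 12 125/ 10 144/ 11 158/ 11 172/ 12
310 150/ 22 142/ 23  94/ 14 117/ 13 124/ 10 144/ 11 150/ 12
320 151/ 20 153/ 22 116/ 13  91/ 14 117/  9 125/ 10 140/ 13
330 151/ 22 153/ 22 151/ 22 137/ 17 117/ 13  91/ 11  98/ 10
340 152/ 22 150/ 22 153/ 22 152/ 20 172/ 16 246/ 11 244/ 11
350 152/ 20 152/ 22 151/ 20 151/ 24 153/ 22 248/ 10 246/ 11
```

The stroke is at 10°, so there is no slip, and the knob top is 5.8 mm lower, so no jacking. The Fz came from my slightly fast z following, which I relax as I continue.

Emit:
carry_out --series '[{"offset": [0, 0, 0], "turn": -0.02, "fingers": 0.025}, {"offset": [0, 0, 0], "turn": -0.02, "fingers": 0.025}, {"offset": [0, 0, -3e-05], "turn": -0.02, "fingers": 0.025}, {"offset": [0, 0, -4e-05], "turn": -0.02, "fingers": 0.025}, {"offset": [0, 0, -4e-05], "turn": -0.02, "fingers": 0.025}, {"offset": [0, 0, -4e-05], "turn": -0.02, "fingers": 0.025}, {"offset": [0, 0, -4e-05], "turn": -0.02, "fingers": 0.025}, {"offset": [0, 0, -4e-05], "turn": -0.02, "fingers": 0.025}]'

```text
clock: 29.25
eef_pos: [0.4354, 0.0991, 0.0678]
tcp_rot: [0.798, 0.603, 0.0, 0.0]
force: [2.2, -3.7, 5.9]
finger_gap: 0.0356
grasp_force: 15.0
```

```bash
python3 m.py
```

```text
t 29.25 z 0.06782 F [ 2.15 -3.69  5.93] T [-0.913 -0.624  0.16 ] j6 -0.10916 q6 0.3295 dq 0.158 gap 0.0356
```

The readings are ambiguous: Fz is rising while j6 falls. I let go briefly to relax the grip stress and read the true baseline, then regrip freshly centred.

Emit:
carry_out --series '[{"offset": [0, 0, 0], "turn": 0, "fingers": 0.044}, {"offset": [0, 0, 0], "turn": 0, "fingers": 0.044}, {"offset": [0, 0, 0], "turn": 0, "fingers": 0.044}, {"offset": [0, 0, 0], "turn": 0, "fingers": 0.044}, {"offset": [0, 0, 0], "turn": 0, "fingers": 0.044}, {"offset": [0, 0, 0], "turn": 0, "fingers": 0.044}, {"offset": [0, 0, 0], "turn": 0, "fingers": 0.044}, {"offset": [0, 0, 0], "turn": 0, "fingers": 0.044}]'

```text
clock: 30.25
eef_pos: [0.4353, 0.0992, 0.0675]
tcp_rot: [0.798, 0.603, 0.0, 0.0]
force: [0.4, -1.6, 0.4]
finger_gap: 0.0439
grasp_force: 0.0
```

```bash
python3 s.py 3
python3 - <<'E'
from h import *
st=sensors.observe(); print(st['joint_torque'],st['eef_pos'])
p,st=snap('wrist')
# knob top circle centre & depth
g=cv2.cvtColor(p['pixels'],cv2.COLOR_RGB2GRAY)
a=g[270:335,280:372]; c=cv2.HoughCircles(cv2.resize(a,None,fx=4,fy=4,interpolation=cv2.INTER_CUBIC),cv2.HOUGH_GRADIENT,1,400,param1=100,param2=15,minRadius=90,maxRadius=150)
if c is not None:
    x,y,r=c[0][0]; cc,rr=280+x/4-.4,270+y/4-.4; print(cc,rr,r/4,at_z(p,st,rr,cc,.093))
Z=[at_d(p,st,i,j) for i in range(300,320) for j in range(312,340)]; print('top z',np.median([q[2] for q in Z]))
E
```

```text
30.4 [0.43529 0.09927 0.06751] F [-0.13  0.07  0.02] [0.19 0.79 0.29] T [-0.0748  0.0443  0.0204] [0.005  0.0306 0.0258] gap 0.0439 q [ 0.052  0.414  1.94  -0.     0.788  0.328]
[ 4.20198094e-04 -3.89264703e+01 -1.65415370e+01  6.31309859e-02
  8.58280953e-03 -9.45837473e-05] [0.43528851 0.09926921 0.06751135]
319.975 321.725 33.975 [0.4331319  0.10021891 0.093     ]
top z 0.09265673261329117
```

```bash
cat > reg.py <<'E'
from h import *
import sys
def shift(a,b,box):
    r0,r1,c0,c1=box; A=cv2.cvtColor(a,cv2.COLOR_BGR2GRAY)[r0:r1,c0:c1].astype(np.float32);B=cv2.cvtColor(b,cv2.COLOR_BGR2GRAY)[r0:r1,c0:c1].astype(np.float32)
    W=np.eye(2,3,dtype=np.float32); cc,W=cv2.findTransformECC(A,B,W,cv2.MOTION_TRANSLATION,(3,200,1e-7),None,3); return W[:,2].round(3),round(cc,4)
s,st=snap('side'); save(s,'side_'+sys.argv[1]); b=cv2.imread('pics/side_'+sys.argv[1]+'.png')
for ref in sys.argv[2:]:
    a=cv2.imread('pics/%s.png'%ref)
    for n,box in dict(rimL=(285,335,200,235),rimR=(295,350,340,370),rimB=(325,365,225,300),label=(292,330,255,320),NRknob=(365,425,140,175),FRknob=(400,455,285,325),FLknob=(262,292,360,388),fixed_album=(305,345,110,185),book=(440,480,180,300)).items():
        try: print(ref,n,*shift(a,b,box))
        except Exception as e: print(n,'fail')
E
python3 reg.py now1 side0
```

```text
side0 rimL [ 0.012 -0.049] 0.9997
side0 rimR [0.023 0.011] 0.9998
side0 rimB [-0.01  -0.002] 1.0
side0 label [ 0.021 -0.014] 1.0
side0 NRknob [0.004 0.002] 1.0
side0 FRknob [0.008 0.016] 0.9999
side0 FLknob [ 0.004 -0.013] 0.9999
side0 fixed_album [0.003 0.   ] 1.0
side0 book [0.006 0.003] 1.0
```

The registration (good to about 0.02 px) hints that the near left corner has risen about 0.1 mm (rimL −0.05 px, FR knob +0.016), so contact may already be made. I test this: regrip, back off 0.4 rad, and compare.

Emit:
carry_out --series '[{"offset": [0.0002, -0.0003, 0.0001], "turn": 0, "fingers": 0.03}, {"offset": [0, 0, 0], "turn": 0, "fingers": 0.025}, {"offset": [0, 0, 0], "turn": 0, "fingers": 0.025}, {"offset": [0, 0, 0.0002], "turn": 0.105, "fingers": 0.025}, {"offset": [0, 0, 0.0002], "turn": 0.105, "fingers": 0.025}, {"offset": [0, 0, 0.0002], "turn": 0.105, "fingers": 0.025}, {"offset": [0, 0, 0.0002], "turn": 0.105, "fingers": 0.025}, {"offset": [0, 0, 0], "turn": 0, "fingers": 0.025}]' --squeeze 15

```text
clock: 31.5
eef_pos: [0.4355, 0.0989, 0.0683]
tcp_rot: [0.655, 0.756, -0.0, 0.0]
force: [0.4, 0.8, -2.9]
finger_gap: 0.0355
grasp_force: 15.0
```

```bash
python3 m.py; python3 reg.py now2 side0 side_now1; python3 m.py
```

```text
t 31.5 z 0.06825 F [ 0.43  0.78 -2.92] T [-0.06 -0.09  0.11] j6 -0.48696 q6 -0.0917 dq 0.047 gap 0.0355
side0 rimL [0.001 0.004] 1.0
side0 rimR [0.004 0.009] 0.9999
side0 rimB [-0.007 -0.001] 1.0
side0 label [ 0.001 -0.002] 1.0
side0 NRknob [0.002 0.003] 1.0
side0 FRknob [0.003 0.001] 1.0
side0 FLknob [-0.002 -0.   ] 0.9999
side0 fixed_album [ 0.007 -0.003] 1.0
side0 book [0.011 0.001] 1.0
side_now1 rimL [-0.007  0.057] 0.9997
side_now1 rimR [-0.018 -0.001] 0.9999
side_now1 rimB [0.002 0.001] 1.0
side_now1 label [-0.021  0.012] 1.0
side_now1 NRknob [-0.002  0.001] 1.0
side_now1 FRknob [-0.005 -0.015] 0.9999
side_now1 FLknob [-0.006  0.013] 0.9999
side_now1 fixed_album [ 0.004 -0.003] 1.0
side_now1 book [ 0.006 -0.001] 1.0
t 31.55 z 0.06825 F [ 0.26  0.05 -2.62] T [-0.067 -0.149  0.066] j6 -0.10263 q6 -0.0905 dq 0.006 gap 0.0358
```

Confirmed: backed off (5.23 mm of travel), the player is exactly as at the start, so at 6.03 mm the foot was already bearing and lifting the corner by about 0.1–0.2 mm. I now home in on the contact point from above, releasing at each step and averaging the registration.

Emit:
carry_out --series '[{"offset": [0, 0, -0.0001], "turn": 0, "fingers": 0.025}, {"offset": [0, 0, -0.0002], "turn": -0.105, "fingers": 0.025}, {"offset": [0, 0, -0.0002], "turn": -0.105, "fingers": 0.025}, {"offset": [0, 0, 0], "turn": 0, "fingers": 0.025}, {"offset": [0, 0, 0], "turn": 0, "fingers": 0.044}, {"offset": [0, 0, 0], "turn": 0, "fingers": 0.044}, {"offset": [0, 0, 0], "turn": 0, "fingers": 0.044}, {"offset": [0, 0, 0], "turn": 0, "fingers": 0.044}]'

```text
clock: 32.55
eef_pos: [0.4355, 0.099, 0.068]
tcp_rot: [0.73, 0.683, 0.0, 0.0]
force: [0.0, 0.6, -0.9]
finger_gap: 0.044
grasp_force: 0.0
```

```bash
cat > reg2.py <<'E'
from h import *
import sys
P=[snap('side')[0]['pixels'] for _ in range(6)]; np.save(sys.argv[1]+'.npy',np.mean(P,0).astype(np.float32))
cur=np.load(sys.argv[1]+'.npy')
def G(x): return x.astype(np.float32)@np.array([.299,.587,.114],np.float32)
for ref in ['pics/side0.png']+sys.argv[2:]:
    a=cv2.imread(ref)[:,:,::-1] if ref.endswith('png') else np.load(ref)
    o=[]
    for n,(r0,r1,c0,c1) in dict(rimL=(278,345,195,240),rimR=(295,350,340,370),label=(292,330,255,320),NR=(365,425,140,175),FR=(400,455,285,325),FL=(262,292,360,388),album=(305,345,110,185),NLboss=(263,285,255,290)).items():
        try:
            W=np.eye(2,3,dtype=np.float32); cc,W=cv2.findTransformECC(G(a)[r0:r1,c0:c1],G(cur)[r0:r1,c0:c1],W,cv2.MOTION_TRANSLATION,(3,300,1e-8),None,3); o.append((n,*(W[:,2]*1000).round(0),round(cc,4)))
        except Exception: o.append((n,'fail'))
    print(ref,*o,sep='\n ')
E
python3 m.py; python3 reg2.py n3
python3 - <<'E'
import cv2,numpy as np,subprocess
a=cv2.imread('pics/side_now1.png');b=cv2.imread('pics/side_now2.png')
w=np.array([.114,.587,.299],np.float32);print('sidenow1 vs now2, same boxes')
for n,(r0,r1,c0,c1) in dict(rimL=(278,345,195,240),label=(292,330,255,320),NLboss=(263,285,255,290)).items():
    W=np.eye(2,3,dtype=np.float32); cc,W=cv2.findTransformECC((b@w)[r0:r1,c0:c1].copy(),(a@w)[r0:r1,c0:c1].copy(),W,cv2.MOTION_TRANSLATION,(3,300,1e-8),None,3);print(n,W[:,2]*1000,cc)
E
```

```text
t 32.55 z 0.06795 F [ 0.04  0.58 -0.86] T [-0.139  0.08  -0.   ] j6 -0.00436 q6 0.1173 dq 0.002 gap 0.044
pics/side0.png
 ('rimL', np.float32(-0.0), np.float32(-10.0), 0.9999)
 ('rimR', np.float32(23.0), np.float32(17.0), 0.9999)
 ('label', np.float32(9.0), np.float32(-4.0), 1.0)
 ('NR', np.float32(3.0), np.float32(4.0), 1.0)
 ('FR', np.float32(7.0), np.float32(5.0), 1.0)
 ('FL', np.float32(5.0), np.float32(-11.0), 0.9999)
 ('album', np.float32(1.0), np.float32(-2.0), 1.0)
 ('NLboss', np.float32(-17113.0), np.float32(1830.0), 0.8965)
sidenow1 vs now2, same boxes
rimL [-12.455002  -8.991874] 0.9997971338789492
label [ 17.388086  -11.6322975] 0.9999767080620369
NLboss [89.73138  24.641167] 0.9955489569095974
```

```bash
cat > amp.py <<'E'
import cv2,numpy as np,sys
w=np.array([.299,.587,.114],np.float32)
L=lambda f:(np.load(f) if f.endswith('npy') else cv2.imread(f)[:,:,::-1].astype(np.float32))@w
ref=(L('pics/side0.png')+L('pics/side_now2.png'))/2; full=L('pics/side_now1.png')
B=dict(rimL=(285,335,200,235),rimR=(295,350,340,370),label=(292,330,255,320),NR=(365,425,140,175),FR=(400,455,285,325),FL=(262,292,360,388),lowrim=(325,372,230,340),arm=(340,400,175,330))
def v(x):
    o=[]
    for r0,r1,c0,c1 in B.values():
        W=np.eye(2,3,dtype=np.float32); _,W=cv2.findTransformECC(ref[r0:r1,c0:c1].copy(),x[r0:r1,c0:c1].copy(),W,cv2.MOTION_TRANSLATION,(3,300,1e-8),None,3); o+=list(W[:,2]*1000)
    return np.array(o)
s=v(full); print('sig',s.round())
for f in ['pics/side0.png','pics/side_now2.png']+sys.argv[1:]:
    u=v(L(f)); print(f,u.round(),'amp %.3f'%(u@s/(s@s)), 'resid',np.std(u-s*(u@s)/(s@s)).round(1))
E
python3 amp.py n3.npy
```

```text
sig [  8. -54.  20.   7.  18. -12.   3.   0.   7.  16.   8. -14.   4.   3.
   9.   2.]
pics/side0.png [-1. -2. -2. -6. -1.  1. -1. -2. -1. -0.  1.  1. -2. -2. -4. -2.] amp -0.020 resid 1.8
pics/side_now2.png [ 1.  2.  2.  6.  1. -1.  1.  2.  1.  0. -1. -1.  2.  2.  4.  2.] amp 0.020 resid 1.8
n3.npy [  1. -21.  21.  11.   8.  -4.   3.   2.   6.   5.   6. -10.   2.   3.
  -2.   1.] amp 0.462 resid 4.1
```

At 5.63 mm the bearing is roughly 0.4 of that at 6.03 mm. That puts contact at about 5.35 mm and the load now at perhaps 4–6 N. I ease back about 0.1 mm to about 2–4 N.

Emit:
carry_out --series '[{"offset": [0, 0, 0], "turn": 0, "fingers": 0.03}, {"offset": [0, 0, 0], "turn": 0, "fingers": 0.025}, {"offset": [0, 0, 0], "turn": 0, "fingers": 0.025}, {"offset": [0, 0, 6e-05], "turn": 0.03, "fingers": 0.025}, {"offset": [0, 0, 6e-05], "turn": 0.03, "fingers": 0.025}, {"offset": [0, 0, 0], "turn": 0, "fingers": 0.025}, {"offset": [0, 0, 0], "turn": 0, "fingers": 0.044}, {"offset": [0, 0, 0], "turn": 0, "fingers": 0.044}]' --squeeze 15

```text
clock: 33.85
eef_pos: [0.4355, 0.099, 0.0681]
tcp_rot: [0.709, 0.705, 0.0, 0.0]
force: [0.5, 1.3, 0.4]
finger_gap: 0.0435
grasp_force: 0.0
```

```bash
python3 m.py; python3 reg2.py n4 >/dev/null; python3 amp.py n3.npy n4.npy
```

```text
t 33.85 z 0.06808 F [0.45 1.29 0.44] T [-0.093  0.042  0.01 ] j6 0.00006 q6 0.0576 dq 0.001 gap 0.0435
sig [  8. -54.  20.   7.  18. -12.   3.   0.   7.  16.   8. -14.   4.   3.
   9.   2.]
pics/side0.png [-1. -2. -2. -6. -1.  1. -1. -2. -1. -0.  1.  1. -2. -2. -4. -2.] amp -0.020 resid 1.8
pics/side_now2.png [ 1.  2.  2.  6.  1. -1.  1.  2.  1.  0. -1. -1.  2.  2.  4.  2.] amp 0.020 resid 1.8
n3.npy [  1. -21.  21.  11.   8.  -4.   3.   2.   6.   5.   6. -10.   2.   3.
  -2.   1.] amp 0.462 resid 4.1
n4.npy [ 1. -0.  5. 11. -0.  0.  0.  0.  3.  1.  4. -8.  2.  2.  5.  2.] amp 0.094 resid 3.6
```

At this point there is almost no load (amp ≈0.0–0.1), so contact lies between the two. I go forward again by a little under half a step's worth, 0.04 rad ≈ 0.08 mm.

Emit:
carry_out --series '[{"offset": [0, 0, 0], "turn": 0, "fingers": 0.03}, {"offset": [0, 0, 0], "turn": 0, "fingers": 0.025}, {"offset": [0, 0, 0], "turn": 0, "fingers": 0.025}, {"offset": [0, 0, -4e-05], "turn": -0.02, "fingers": 0.025}, {"offset": [0, 0, -4e-05], "turn": -0.02, "fingers": 0.025}, {"offset": [0, 0, 0], "turn": 0, "fingers": 0.025}, {"offset": [0, 0, 0], "turn": 0, "fingers": 0.044}, {"offset": [0, 0, 0], "turn": 0, "fingers": 0.044}]' --squeeze 15

```text
clock: 35.15
eef_pos: [0.4355, 0.099, 0.0679]
tcp_rot: [0.723, 0.691, -0.0, 0.0]
force: [0.1, 0.2, -0.6]
finger_gap: 0.0436
grasp_force: 0.0
```

```bash
python3 m.py; python3 reg2.py n5 >/dev/null; python3 amp.py n3.npy n4.npy n5.npy | tail -3
```

```text
t 35.15 z 0.06791 F [ 0.07  0.16 -0.56] T [-0.144  0.081 -0.044] j6 0.00020 q6 0.0975 dq -0.002 gap 0.0436
n4.npy [ 1. -0.  5. 11. -0.  0.  0.  0.  3.  1.  4. -8.  2.  2.  5.  2.] amp 0.094 resid 3.6
n5.npy [  1. -25.  19.  12.   8.   0.   2.   2.   6.   4.   7. -10.   1.   2.
  -1.   1.] amp 0.497 resid 4.1
```

Contact is back (amp ≈0.5, same as at n3), gained within 0.08 mm of the unloaded setting, so the foot stands with only a light load of a few newtons. I withdraw straight up and verify.

Emit:
carry_out --series '[{"offset": [0, 0, 0], "turn": 0, "fingers": 0.07}, {"offset": [0, 0, 0], "turn": 0, "fingers": 0.0918}, {"offset": [0, 0, 0], "turn": 0, "fingers": 0.0918}, {"offset": [0, 0, 0.02], "turn": 0, "fingers": 0.0918}, {"offset": [0, 0, 0.04], "turn": 0, "fingers": 0.0918}, {"offset": [0, 0, 0.04], "turn": 0, "fingers": 0.0918}, {"offset": [0, 0, 0.04], "turn": 0, "fingers": 0.0918}, {"offset": [0, 0, 0], "turn": 0, "fingers": 0.0918}]'

```text
clock: 36.45
eef_pos: [0.4372, 0.0991, 0.2107]
tcp_rot: [0.723, 0.691, 0.003, 0.002]
force: [0.8, 0.4, 0.1]
finger_gap: 0.0917
grasp_force: 0.0
```

```bash
python3 m.py; python3 reg2.py n6 >/dev/null; python3 amp.py n4.npy n5.npy n6.npy | tail -3
python3 - <<'E'
from h import *
p,st=snap('wrist'); s,_=snap('side')
A=cv2.resize(s['pixels'][215:305,220:340],(533,400)); B=cv2.resize(p['pixels'][60:300,250:410],(267,400))
cv2.imwrite('pics/fin.png',np.hstack([A,B])[:,:,::-1])
for t,z in [('shoe_grip',.012),('shoe',0)]: lm(p,st,t,z)
E
```

```text
t 36.45 z 0.21070 F [0.8  0.38 0.11] T [-0.11   0.023  0.016] j6 -0.00110 q6 0.0976 dq -0.000 gap 0.0917
  -1.   1.] amp 0.497 resid 4.1
n6.npy [  1. -23.  19.  11.   8.   1.   4.   2.   6.   5.   5.  -8.   0.   3.
  -2.   1.] amp 0.454 resid 4.1
shoe_grip p0.85 rc 122 322 z-plane [0.4348 0.1845 0.012 ] depth [0.4349 0.1844 0.0208]
shoe p0.95 rc 207 325 z-plane [0.4337 0.0967 0.    ] depth [0.4349 0.1165 0.0841]
```

View pics/fin.png

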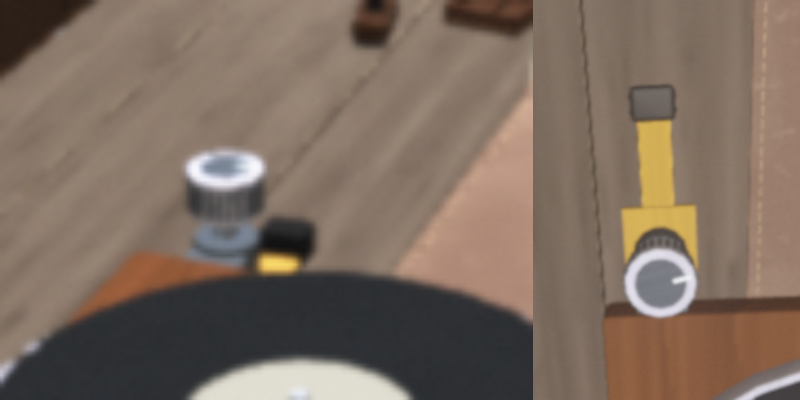

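The last picture shows the shoe in place: grip block at (653,103), cup plate under the boss, and knob stroke at (683,281) pointing right. The light bearing persists with the gripper clear, so I hand in.

```bash
python3 -c "
from rig import ctrl
print(ctrl.hand_in())"
```

```text
the job is handed in; nothing more can be done
None
```

I handed the job in: the shoe is under the near left foot with its cup centred to about 1 mm, and the gripper has let go. The foot is screwed down until it just stands in the cup, at an estimated few newtons. I judged contact by a tiny rise of the corner in the camera pictures, because the torque readings were unclear. While finding it, I turned the foot about 0.5 mm too far, perhaps 10 N or more and a 0.1–0.2 mm lift of the corner, and then backed it off.

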